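Slide test plaques into the rack slots that fit them

TASK

Put the orange and the blue test plaque away in the bench rack: push each one flat along the bench into the free slot whose height fits its thickness (thin plaque in the low slot, thick plaque in the high slot), fully home against the back stop. Leave the green plaque in its slot and do not disturb the small glass jar, the brown bottle, the dish or the screwdriver.

Things in the scene. Friction and masses are not known exactly. Their poses are not given: they have to be found in the camera images.
- thin_plaque: orange square plaque of hard plastic, 100 x 100 mm, 12 mm thick, lying flat on the bench beyond one end of the rack and nearer the robot than its mouth (the orange and the blue one lie at opposite ends, either way round). Origin: centre of its underside; x and y along its edges, z up. About 150 g, slides on the bench when its edge is pushed; too wide to grasp across
- thick_plaque: blue square plaque of hard plastic, 100 x 100 mm, 24 mm thick, lying flat on the bench beyond one end of the rack and nearer the robot than its mouth (the orange and the blue one lie at opposite ends, either way round). Origin: centre of its underside; x and y along its edges, z up. About 300 g, slides on the bench when its edge is pushed; too wide to grasp across
- mid_plaque: green square plaque of hard plastic, 100 x 100 mm, 18 mm thick, lying flat on the bench already home in the middle-height slot; leave it there. Origin: centre of its underside; x and y along its edges, z up. About 220 g, slides on the bench when its edge is pushed; too wide to grasp across
- thin_bay: fixed rack bay, black walls, clear roof (top 19 mm) with a strip in the wall colour along its rear: letterbox slot 15 mm high, 107 mm wide (flaring to 114 at the mouth), 85 mm deep to a back stop; its floor is the bench. Origin: on the bench, middle of the mouth; x points into the slot, away from the robot, z up. A plaque fully home has its centre at x = 35 mm, y = 0, 15 mm sticking out. Bays are 120 mm apart, in any order
- thick_bay: fixed rack bay, white walls, clear roof (top 31 mm) with a strip in the wall colour along its rear: letterbox slot 27 mm high, 107 mm wide (flaring to 114 at the mouth), 85 mm deep to a back stop; its floor is the bench. Origin: on the bench, middle of the mouth; x points into the slot, away from the robot, z up. A plaque fully home has its centre at x = 35 mm, y = 0, 15 mm sticking out. Bays are 120 mm apart, in any order
- mid_bay: fixed rack bay, metal walls, clear roof (top 25 mm) with a strip in the wall colour along its rear: letterbox slot 21 mm high, 107 mm wide (flaring to 114 at the mouth), 85 mm deep to a back stop; its floor is the bench. Origin: on the bench, middle of the mouth; x points into the slot, away from the robot, z up. A plaque fully home has its centre at x = 35 mm, y = 0, 15 mm sticking out. Bays are 120 mm apart, in any order. Occupied by the green plaque
- sample_jar: small clear glass jar, 48 mm across, 60 mm tall, standing beside the rack. Origin: centre of its underside. Leave alone
- amber_bottle: brown glass bottle, 66 mm across, 150 mm tall, beside the rack on the other side. Origin: centre of its underside. Leave alone
- dish: shallow white dish, 90 mm across, far left. Origin: centre of its underside. Leave alone
- screwdriver: screwdriver lying far right. Origin: at the middle of its length, on the bench. Leave alone
Things that resemble listed ones, but are neither listed nor needed, are in the scene too. Several things have the shape of the thick_plaque; the one meant has the colours described above. What is shaped like the thick_bay but pink is not meant.

How it is judged:
At the end, for the whole second after the job is handed in: The orange plaque is in the black-walled low bay and the blue plaque in the white-walled high bay, each flat on the bench, within 6 mm of fully home against the back stop and between the side walls, at rest; the green plaque is still home in the aluminium bay within the same tolerance (x of thin_plaque in the frame of thin_bay between 0.029 and 0.04 m and y of thin_plaque in the frame of thin_bay between -0.008 and 0.008 m and z of thin_plaque in the frame of thin_bay below 0.005 m and linear speed of each of thin_plaque, thick_plaque, mid_plaque below 0.01 m/s and x of thick_plaque in the frame of thick_bay between 0.029 and 0.04 m and y of thick_plaque in the frame of thick_bay between -0.008 and 0.008 m and z of thick_plaque in the frame of thick_bay below 0.005 m and x of mid_plaque in the frame of mid_bay between 0.029 and 0.04 m and y of mid_plaque in the frame of mid_bay between -0.008 and 0.008 m and z of mid_plaque in the frame of mid_bay below 0.005 m); the robot touches nothing.
It fails at once if the jar, the brown bottle, the dish or the screwdriver is moved more than 25 mm (distance of any of sample_jar, amber_bottle, dish, screwdriver from where it was at the start of the episode above 0.025 m).
It fails at once if the jar or the brown bottle is knocked over (angle between any of sample_jar, amber_bottle's own z axis and vertical above 0.5 rad).
It also fails if it takes over 72 s, if anything falls off the work surface, if the arm or the gripper's body presses on something with over 40 N, if the wrist force passes 120 N, or if a joint passes its speed limit or range.

ROBOT

A 7-joint arm with a two-finger parallel gripper is mounted at the origin on the work surface. World frame = base frame: x ahead of the robot, y to its left, z up, the work surface at z = 0. Lengths are in m, angles in rad, forces in N, time in s.
With the tool pointing down it reaches from about 0.425 to 0.925 m from the base axis. Payload 6.8 kg.
Tool frame: the origin (TCP) lies on the centre line of the jaws, within the pads' length; the fingertips stand 14 mm ahead of it and the grasp point (between the pads) lies 5 mm behind it (r.tips_ahead is the distance from the TCP to the fingertips, in m); z points along the fingers, y is the line along which they close (so a half turn about z gives the same grasp; the last joint's range is limited). The gripper opens to 85 mm and grips with 20 to 120 N. Pads are 22 mm wide; open, the fingers measure 114 mm over their backs; the gripper's body (76 mm by 85 mm) begins 54 mm behind the grasp point. The pads swing forward as they close: fully open they stand 13 mm farther back than shut.
Start: joints at [1.137, 0.477, 0.022, 1.555, -0.011, 1.109, -0.083], TCP at [0.216, -0.64, 0.225] pointing down, gripper open.
Joint ranges: [-2.96, 2.96], [-0.34, 2.1], [-1.41, 1.46], [0.24, 2.44], [-1.37, 4.51], [0.17, 1.92], [-2.96, 2.96]. Speed limits (rad/s): [2.39, 2.39, 3.14, 3.14, 3.14, 3.14, 3.14].

INTERFACE

Orientations are given as a rotation vector (axis times angle).
In Python, from bench import r, eyes gives the robot as it stands.
- The arm moves only by the tool step_arm, never from a script. Its argument "rows" is a list of rows, each a list of 6 numbers: the shift along the world's x, y, z in units of 60 cm (1.0 is 60 cm), then the turn, a rotation vector about the world's x, y, z in units of pi rad (1.0 is pi rad). In form: [[x, y, z, rx, ry, rz], ...]. A call has 1 to 5 rows; each row is the pose to reach, as a shift and turn from the pose commanded when the call began, turning the shorter way round; what a row does not reach only later rows make up. A row lasts 1/12 s, in which the tool goes at most 41.7 mm and 7.16 degrees, less where a joint would pass 70% of its speed; a pose out of reach is approached as far as the arm can. A call with a number of a shift or a turn outside -1 to 1 is refused whole. A call with a gripper value outside its range is refused whole. "jaw" is the closure, from 0 (fully open) to 1 (shut), set as the call begins (left out, the last holds). The fingers move at their own pace and stop on an object; "squeeze" is the grip in N (left out, the last holds). Time passes only in rows, so rows that repeat a pose let the fingers close. It gives the time, the measured TCP pose, the force, the opening and the grip force at its end, in the units of the state.
- r.get_obs(): the state, without advancing time (a new reading comes with each control period).
- eyes.grab_frame(name): name is "side" or "top" or "wrist"; returns the picture (480x640x3 uint8, red, green, blue); there is no depth.
- eyes.camera_info(name): a dict with "mtx" (3x3 intrinsics, pixels), "extrinsics" (4x4, takes a point from camera to world coordinates); the wrist camera has in their place "tool_from_camera" (4x4, takes a point from camera to tool coordinates, whose origin is the TCP and whose axes are the flange's). Camera axes: x right, y down, z forward; pixel columns grow to the right and rows downward; lengths in m; the calibration is good to about 2 mm. A picture is of the moment at which its call begins: read the wrist's pose just before it. camera_info takes no time and is no camera call.
- r.hand_in(): hands the job in; it is judged then, once.
The state is a dict: "clock": time; "joints": joint angles; "qvel": joint speeds; "tau": joint torques, N m; "tcp_pos": TCP position; "orientation": TCP orientation; "contact_force": force on the tool from outside, world axes, zero at the start; "moment": the same for the moment, N m; "grip_width": finger opening in m; "gripper_force": force on a finger pad.
Only numpy, scipy, OpenCV 4.12 (cv2) and the standard library are available. Lean on these libraries where they do the work, as an engineer would, in place of code of your own. Each camera call takes 0.05 s, during which the arm holds its last target. There are 200 camera calls.

## Working session

There is one attempt and no reset: what is moved stays moved. The work goes in short steps, Python scripts to look and compute and a tool call to move; the robot and the scene stay as the last step left them, time stands still between calls to the robot, and variables do not carry over. Pictures are saved under pics/ and viewed, at most 13 in all, crops included, and the job is handed in when it is done.

Besides the shell and the picture viewer there is one more tool, called after ">>>" as name([rows], argument=value, ...), one row to a line, values as JSON. step_arm: Moves the arm, as the interface text tells. Shifts and turns lie within -1 to 1; 1 stands for 60 cm of shift or pi rad of turn. Its arguments: {"type":"object","properties":{"rows":{"type":"array"},"jaw":{"type":"number"},"squeeze":{"type":"number"}},"required":["rows"]}

```bash
mkdir -p pics; python3 - <<'E'
from bench import r, eyes
import cv2,numpy as np
np.set_printoptions(precision=4,suppress=True)
for n in("top","side"):
    cv2.imwrite(f"pics/{n}0.png",eyes.grab_frame(n)[:,:,::-1]); c=eyes.camera_info(n); print(c["mtx"],c["extrinsics"])
print(r.get_obs())
E
```

```text
[[579.9163   0.     330.9961]
 [  0.     579.9163 239.1765]
 [  0.       0.       1.    ]] [[-0.0186 -0.9981  0.0587  0.43  ]
 [-0.9998  0.019   0.0061 -0.0146]
 [-0.0072 -0.0585 -0.9983  1.5829]
 [ 0.      0.      0.      1.    ]]
[[596.3133   0.     314.7745]
 [  0.     596.3133 241.8779]
 [  0.       0.       1.    ]] [[ 0.8061 -0.461   0.3711 -0.156 ]
 [-0.5918 -0.6235  0.5109 -0.9061]
 [-0.0041 -0.6314 -0.7754  1.4224]
 [ 0.      0.      0.      1.    ]]
{'clock': 0.1, 'joints': array([ 1.1369,  0.4778,  0.0224,  1.5564, -0.0115,  1.1093, -0.0831]), 'qvel': array([ 0.0003, -0.0026,  0.0009, -0.0019, -0.0003, -0.0004,  0.0005]), 'tau': array([  0.0044, -59.7755,   1.614 , -28.1953,   0.0129,   0.005 ,
        -0.    ]), 'tcp_pos': array([ 0.2158, -0.639 ,  0.2239]), 'orientation': array([-3.0984, -0.5092,  0.0007]), 'contact_force': array([-0.5413, -0.263 ,  0.067 ]), 'moment': array([ 0.0013,  0.0091, -0.041 ]), 'gripper_force': 0.0, 'grip_width': 0.08501849770556988}
```

View pics/top0.png

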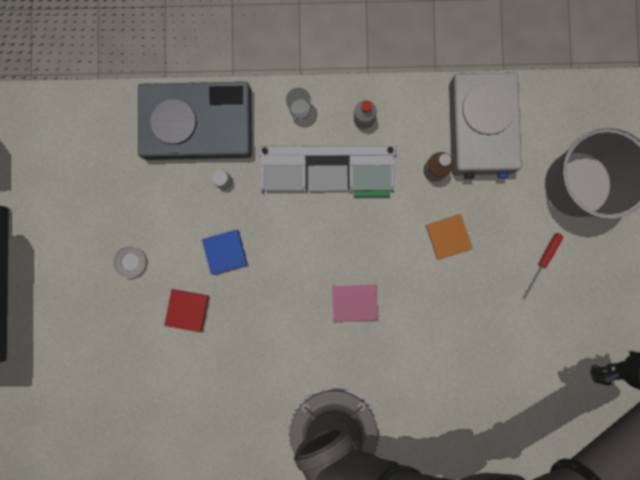

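View pics/side0.png

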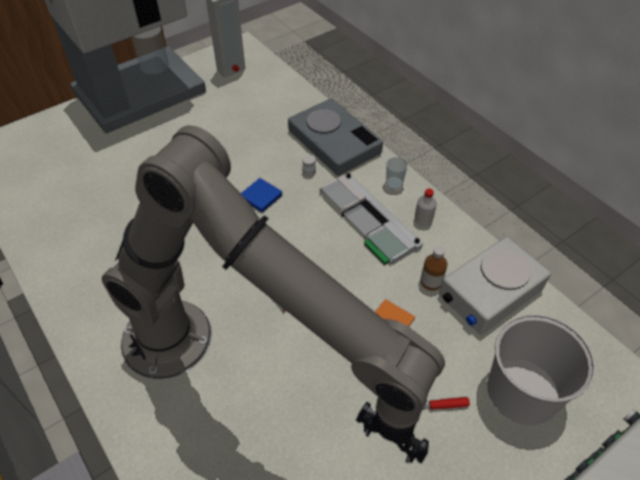

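The top view shows the rack at pixels (262-396, 147-193), with green in the right bay. Blue is at (225,252) and orange at (449,237). There are also red (187,310) and pink (355,303) squares. I'll confirm with an enlarged crop and measure at the same time.

```bash
cat > h.py <<'E'
import cv2,numpy as np
from bench import r, eyes
np.set_printoptions(precision=4,suppress=True)
def w(n,uv,z):
    c=eyes.camera_info(n); E=np.array(c["extrinsics"]); d=E[:3,:3]@np.linalg.inv(c["mtx"])@np.array([uv[0],uv[1],1.]); o=E[:3,3]
    return (o+d*(z-o[2])/d[2])[:2]
HUE={'orange':((5,150,100),(18,255,255)),'blue':((105,150,60),(125,255,255)),'green':((60,120,40),(85,255,255))}
def plaque(img,col,n,z):
    m=cv2.inRange(cv2.cvtColor(img,cv2.COLOR_RGB2HSV),*map(np.array,HUE[col]))
    m=cv2.morphologyEx(m,cv2.MORPH_OPEN,np.ones((3,3)))
    c=max(cv2.findContours(m,cv2.RETR_EXTERNAL,cv2.CHAIN_APPROX_NONE)[0],key=cv2.contourArea)
    P=np.array([w(n,p[0],z) for p in c],np.float32)
    (cx,cy),s,a=cv2.minAreaRect(P)
    return cx,cy,s,(a+45)%90-45
E
python3 - <<'E'
from h import *
im=cv2.imread("pics/top0.png")[:,:,::-1].copy()
print('orange',plaque(im,'orange','top',.012)); print('blue',plaque(im,'blue','top',.024)); print('green',plaque(im,'green','top',.018))
for n,uv,z in[('rackFL',(262,193),.02),('FR',(395,193),.02),('L',(262,147),.03),('R',(396,147),.03),('jar',(221,180),.03),('bottle',(436,168),.07),('pink',(355,303),.01),('red',(187,310),.02),('bumpL',(284,191),.031),('dish',(130,263),0),('sd',(543,266),0)]: print(n,w('top',uv,z))
a=cv2.resize(im[135:270,190:480],(800,372),interpolation=cv2.INTER_CUBIC)
cv2.imwrite("pics/crop.png",a[:,:,::-1])
E
```

```text
orange (0.5241261124610901, -0.32430940866470337, (0.09414234012365341, 0.09444480389356613), 16.793018341064453)
blue (0.4932895004749298, 0.2831680178642273, (0.09315869957208633, 0.09376596659421921), 14.166387557983398)
green (0.6450045704841614, -0.1363435983657837, (0.01358425710350275, 0.0054634795524179935), -1.1228866577148438)
rackFL [0.6509 0.1798]
FR [ 0.6439 -0.1809]
L [0.775  0.1771]
R [ 0.7676 -0.1856]
jar [0.687  0.2891]
bottle [ 0.701  -0.2849]
pink [ 0.3487 -0.0666]
red [0.3387 0.3851]
bumpL [0.6536 0.1191]
dish [0.4682 0.5458]
sd [ 0.439  -0.5801]
```

View pics/crop.png

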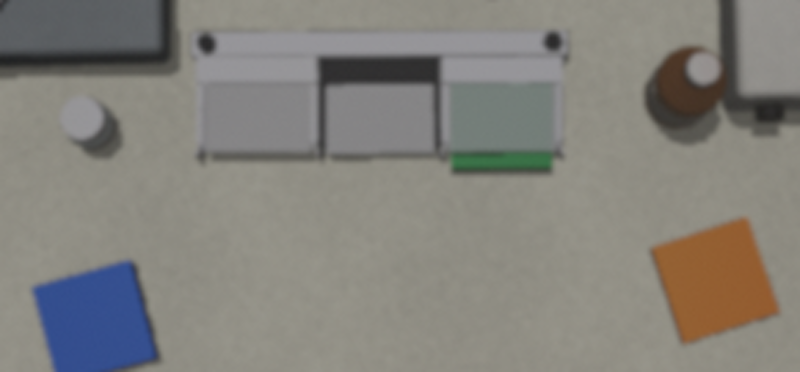

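The crop shows white walls on the left bay (y≈+0.12), black walls on the middle bay (y≈0), and the metal bay holding green on the right. The meant plaques are the orange one at top-view (449,237) and the blue one at (225,252). Red and pink are decoys.

The rack yaw is about -1.1°. I'll push with two spread fingers: first sideways to line each plaque up with its bay, then into it. Orange goes first.

>>> step_arm([
  [0.257,0.183,0,0,0,0.195],
  [0.257,0.183,0,0,0,0.195],
  [0.257,0.183,0,0,0,0.195],
  [0.257,0.183,0,0,0,0.195],
  [0.257,0.183,0,0,0,0.195],
], jaw=0.4)

```text
clock: 0.52
tcp_pos: [0.3754, -0.5251, 0.2246]
orientation: [-2.792, -1.437, -0.005]
contact_force: [1.5, -0.0, 0.0]
grip_width: 0.0511
gripper_force: 0.0
```

>>> step_arm([
  [0.257,0.183,0,0,0,0.195],
  [0.257,0.183,0,0,0,0.195],
  [0.257,0.183,0,0,0,0.195],
  [0.257,0.183,0,0,0,0.195],
  [0.257,0.183,0,0,0,0.195],
])

```text
clock: 0.93
tcp_pos: [0.529, -0.4146, 0.2246]
orientation: [-2.23, -2.212, -0.005]
contact_force: [0.5, 0.4, -0.5]
grip_width: 0.0515
gripper_force: 0.0
```

```bash
python3 - <<'E'
from h import *
print(r.tips_ahead); o=r.get_obs(); print(o['tcp_pos'],o['orientation'])
c=eyes.camera_info('wrist'); print(c['mtx'],c['tool_from_camera'])
cv2.imwrite("pics/w0.png",eyes.grab_frame('wrist')[:,:,::-1]); o=r.get_obs(); print(o['tcp_pos'],o['orientation'])
E
```

```text
0.014
[ 0.529  -0.4146  0.2246] [-2.2296 -2.2124 -0.0052]
[[380.0814   0.     325.385 ]
 [  0.     380.0814 236.7038]
 [  0.       0.       1.    ]] [[ 0.0007 -0.95   -0.3122  0.0812]
 [ 1.      0.0008 -0.0003 -0.    ]
 [ 0.0005 -0.3122  0.95   -0.1489]
 [ 0.      0.      0.      1.    ]]
[ 0.532  -0.4115  0.2245] [-2.2176 -2.2246 -0.0094]
```

View pics/w0.png

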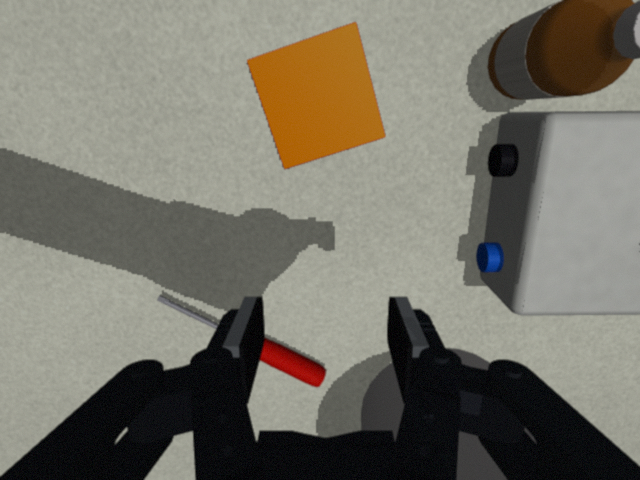

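The wrist view shows orange centred at about (316,95), with all fingers clear. The screwdriver and bottle are well away. I'll localise orange from this picture and let the arm settle.

>>> step_arm([
  [0,0,-0.2,0,0,0],
  [0,0,-0.2,0,0,0],
  [0,0,-0.2,0,0,0],
  [0,0,-0.2,0,0,0],
  [0,0,-0.2,0,0,0],
])

```text
clock: 1.4
tcp_pos: [0.5227, -0.4193, 0.103]
orientation: [-2.241, -2.195, 0.002]
contact_force: [0.1, -0.4, 0.6]
grip_width: 0.0511
gripper_force: 0.0
```

```bash
cat >> h.py <<'E'
from scipy.spatial.transform import Rotation as R
def wc(p,o):
    T=np.eye(4); T[:3,:3]=R.from_rotvec(o).as_matrix(); T[:3,3]=p
    c=eyes.camera_info('wrist'); return np.array(c['mtx']),T@np.array(c['tool_from_camera'])
def w2(uv,z,K,E):
    uv=np.atleast_2d(np.array(uv,float)); d=np.c_[uv,np.ones(len(uv))]@np.linalg.inv(K).T@E[:3,:3].T
    return (E[:3,3]+d*((z-E[2,3])/d[:,2])[:,None])[:,:2]
def wplaque(img,col,z,K,E):
    m=cv2.inRange(cv2.cvtColor(img,cv2.COLOR_RGB2HSV),*map(np.array,HUE[col]))
    c=max(cv2.findContours(m,cv2.RETR_EXTERNAL,cv2.CHAIN_APPROX_NONE)[0],key=cv2.contourArea)
    (x,y),s,a=cv2.minAreaRect(w2(c[:,0]+0.,z,K,E).astype(np.float32)); return np.array([x,y,*s,(a+45)%90-45])
def yaw(o): # heading of tool x, deg
    x=R.from_rotvec(o).as_matrix()[:,0]; return np.degrees(np.arctan2(x[1],x[0]))
E
python3 - <<'E'
from h import *
im=cv2.imread("pics/w0.png")[:,:,::-1].copy()
K,E=wc([.529,-.4146,.2246],[-2.2296,-2.2124,-.0052]); print(wplaque(im,'orange',.012,K,E))
K,E=wc([.532,-.4115,.2245],[-2.2176,-2.2246,-.0094]); print(wplaque(im,'orange',.012,K,E))
o=r.get_obs(); print(o['tcp_pos'],yaw(o['orientation']))
E
```

```text
[ 0.5229 -0.3221  0.0989  0.0986 17.0201]
[ 0.5253 -0.3187  0.0989  0.0986 17.6533]
[ 0.5227 -0.4193  0.103 ] 88.82536955196873
```

Orange is at (0.523, -0.322), yaw 17°. I'll descend beside it and start a slow +y push.

>>> step_arm([
  [0.013,0,-0.05,0,0,0],
  [0.013,0,-0.1,0,0,0],
  [0.013,0,-0.144,0,0,0],
  [0.013,0,-0.144,0,0,0],
  [0.013,0,-0.144,0,0,0],
])

```text
clock: 1.82
tcp_pos: [0.5329, -0.4206, 0.0202]
orientation: [2.243, 2.198, 0.0]
contact_force: [-0.7, 0.3, 0.8]
grip_width: 0.0513
gripper_force: 0.0
```

>>> step_arm([
  [0,0.016,0,0,0,0],
  [0,0.032,0,0,0,0],
  [0,0.048,0,0,0,0],
  [0,0.064,0,0,0,0],
  [0,0.08,0,0,0,0],
])

```text
clock: 2.23
tcp_pos: [0.5329, -0.3704, 0.0195]
orientation: [2.242, 2.2, 0.001]
contact_force: [-0.4, 0.1, 0.2]
grip_width: 0.0516
gripper_force: 0.0
```

>>> step_arm([
  [0,0.016,0,0,0,0],
  [0,0.032,0,0,0,0],
  [0,0.048,0,0,0,0],
  [0,0.064,0,0,0,0],
  [0,0.08,0,0,0,0],
])

```text
clock: 2.65
tcp_pos: [0.5322, -0.3229, 0.0183]
orientation: [-2.243, -2.199, 0.0]
contact_force: [0.3, -0.5, -0.3]
grip_width: 0.051
gripper_force: 0.0
```

```bash
python3 - <<'E'
from h import *
o=r.get_obs(); im=eyes.grab_frame('wrist'); cv2.imwrite("pics/w1.png",im[:,:,::-1])
K,E=wc(o['tcp_pos'],o['orientation']); print(wplaque(im,'orange',.012,K,E),o['tcp_pos'],yaw(o['orientation']),o['contact_force'])
E
```

```text
[ 0.5231 -0.3215  0.0988  0.099  17.041 ] [ 0.5322 -0.3229  0.0183] 88.86835108146819 [ 0.3285 -0.4897 -0.327 ]
```

View pics/w1.png

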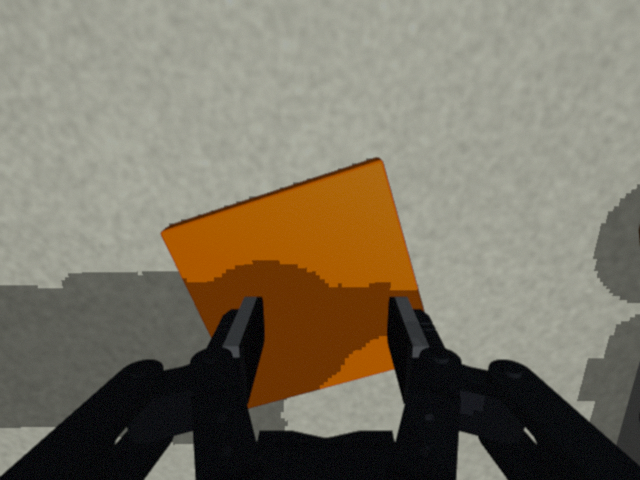

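The image shows the half-open tips, which retract as they open, skimming over orange without touching it. It hasn't moved. I'll back off, go about 8 mm lower and check the force.

>>> step_arm([
  [0,0,0.02,0,0,0],
  [0,-0.06,0.02,0,0,0],
  [0,-0.12,0.02,0,0,0],
  [0,-0.167,0.02,0,0,0],
  [0,-0.167,0.02,0,0,0],
])

```text
clock: 3.12
tcp_pos: [0.5297, -0.4341, 0.0316]
orientation: [2.25, 2.185, -0.007]
contact_force: [-0.8, -0.7, -0.0]
grip_width: 0.051
gripper_force: 0.0
```

>>> step_arm([
  [0,0,-0.02,0,0,0],
  [0,0,-0.025,0,0,0],
  [0,0,-0.03,0,0,0],
  [0,0,-0.033,0,0,0],
  [0,0,-0.033,0,0,0],
])

```text
clock: 3.53
tcp_pos: [0.5324, -0.4225, 0.01]
orientation: [-2.24, -2.2, -0.0]
contact_force: [-0.0, 0.6, 0.4]
grip_width: 0.0515
gripper_force: 0.0
```

>>> step_arm([
  [0,0.016,0,0,0,0],
  [0,0.032,0,0,0,0],
  [0,0.048,0,0,0,0],
  [0,0.064,0,0,0,0],
  [0,0.08,0,0,0,0],
])

```text
clock: 3.95
tcp_pos: [0.5325, -0.3743, 0.0108]
orientation: [-2.242, -2.201, -0.001]
contact_force: [-0.2, 0.1, 0.4]
grip_width: 0.0513
gripper_force: 0.0
```

>>> step_arm([
  [0,0.016,0,0,0,0],
  [0,0.032,0,0,0,0],
  [0,0.048,0,0,0,0],
  [0,0.064,0,0,0,0],
  [0,0.08,0,0,0,0],
])

```text
clock: 4.37
tcp_pos: [0.5323, -0.3271, 0.0106]
orientation: [2.243, 2.199, 0.0]
contact_force: [-0.0, 0.1, -0.5]
grip_width: 0.0513
gripper_force: 0.0
```

```bash
cat > look.py <<'E'
import sys
from h import *
col,z=sys.argv[1],float(sys.argv[2]); o=r.get_obs(); im=eyes.grab_frame('wrist'); cv2.imwrite(f"pics/{sys.argv[3]}.png",im[:,:,::-1])
K,E=wc(o['tcp_pos'],o['orientation']); print(wplaque(im,col,z,K,E),o['tcp_pos'],yaw(o['orientation']),o['contact_force'],o['clock'])
t=eyes.grab_frame('top'); cv2.imwrite(f"pics/{sys.argv[3]}t.png",t[:,:,::-1])
try: print('top',plaque(t,col,'top',z))
except Exception as e: print(e)
E
python3 look.py orange .012 w2
```

```text
[ 0.5232 -0.3216  0.0987  0.099  17.0723] [ 0.5323 -0.3271  0.0106] 88.86679100903366 [-0.0067  0.0611 -0.5271] 4.3667
top (0.5180229544639587, -0.2951354682445526, (0.09984792023897171, 0.050473421812057495), 2.488365411758423)
```

Still skimming. I'll back off and feel for the bench with the tips.

>>> step_arm([
  [0,0,0.02,0,0,0],
  [0,-0.06,0.02,0,0,0],
  [0,-0.12,0.02,0,0,0],
  [0,-0.16,0.02,0,0,0],
  [0,-0.16,0.0,0,0,0],
])

```text
clock: 4.88
tcp_pos: [0.5314, -0.4347, 0.0139]
orientation: [2.247, 2.183, -0.005]
contact_force: [1.2, -1.1, -0.2]
grip_width: 0.051
gripper_force: 0.0
```

>>> step_arm([
  [0,0,-0.002,0,0,0],
  [0,0,-0.004,0,0,0],
  [0,0,-0.006,0,0,0],
  [0,0,-0.008,0,0,0],
  [0,0,-0.008,0,0,0],
])

```text
clock: 5.3
tcp_pos: [0.5327, -0.423, 0.006]
orientation: [-2.241, -2.201, -0.001]
contact_force: [-0.3, -0.0, -0.7]
grip_width: 0.0516
gripper_force: 0.0
```

```bash
python3 look.py orange .012 w3
```

```text
[ 0.5256 -0.3305  0.0985  0.0818 17.001 ] [ 0.5327 -0.423   0.006 ] 88.95721310215139 [-0.3396 -0.0229 -0.7058] 5.3
top (0.5241261124610901, -0.32430940866470337, (0.09414234012365341, 0.09444480389356613), 16.793018341064453)
```

View pics/w3.png

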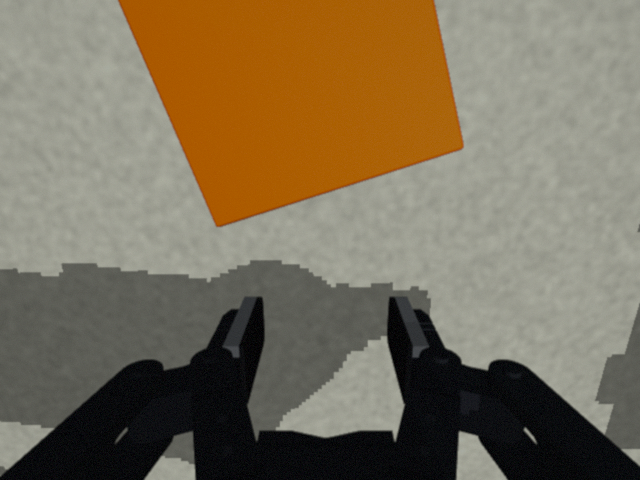

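The image shows the fingertips at row ~297, still above the bench and set further back than the nominal figure. I'll keep feeling downward.

>>> step_arm([
  [0,0,-0.002,0,0,0],
  [0,0,-0.004,0,0,0],
  [0,0,-0.005,0,0,0],
  [0,0,-0.005,0,0,0],
  [0,0,-0.005,0,0,0],
])

```text
clock: 5.82
tcp_pos: [0.5322, -0.4241, 0.0027]
orientation: [-2.243, -2.199, 0.0]
contact_force: [0.0, 0.7, 0.2]
grip_width: 0.0513
gripper_force: 0.0
```

>>> step_arm([
  [0,0,-0.001,0,0,0],
  [0,0,-0.002,0,0,0],
  [0,0,-0.003,0,0,0],
  [0,0,-0.003,0,0,0],
  [0,0,-0.003,0,0,0],
])

```text
clock: 6.23
tcp_pos: [0.5322, -0.4241, 0.0009]
orientation: [-2.243, -2.199, -0.0]
contact_force: [-0.1, 0.3, 0.5]
grip_width: 0.0512
gripper_force: 0.0
```

>>> step_arm([
  [0,0,-0.001,0,0,0],
  [0,0,-0.002,0,0,0],
  [0,0,-0.003,0,0,0],
  [0,0,-0.004,0,0,0],
  [0,0,-0.004,0,0,0],
])

```text
clock: 6.65
tcp_pos: [0.5321, -0.4241, -0.0016]
orientation: [-2.243, -2.199, 0.0]
contact_force: [-0.6, -0.4, 0.6]
grip_width: 0.0515
gripper_force: 0.0
```

>>> step_arm([
  [0,0,-0.001,0,0,0],
  [0,0,-0.002,0,0,0],
  [0,0,-0.003,0,0,0],
  [0,0,-0.004,0,0,0],
  [0,0,-0.004,0,0,0],
])

```text
clock: 7.07
tcp_pos: [0.5322, -0.424, -0.004]
orientation: [-2.243, -2.199, 0.0]
contact_force: [0.9, -0.1, 0.7]
grip_width: 0.0512
gripper_force: 0.0
```

>>> step_arm([
  [0,0.016,0,0,0,0],
  [0,0.032,0,0,0,0],
  [0,0.048,0,0,0,0],
  [0,0.064,0,0,0,0],
  [0,0.08,0,0,0,0],
])

```text
clock: 7.48
tcp_pos: [0.5323, -0.3746, -0.0037]
orientation: [-2.242, -2.2, -0.0]
contact_force: [0.0, -1.4, 0.1]
grip_width: 0.0513
gripper_force: 0.3
```

>>> step_arm([
  [0,0.016,0,0,0,0],
  [0,0.032,0,0,0,0],
  [0,0.048,0,0,0,0],
  [0,0.064,0,0,0,0],
  [0,0.08,0,0,0,0],
])

```text
clock: 7.9
tcp_pos: [0.5323, -0.3271, -0.0038]
orientation: [2.243, 2.199, 0.0]
contact_force: [0.5, -1.9, -0.0]
grip_width: 0.0511
gripper_force: 0.4
```

```bash
python3 look.py orange .012 w4
```

```text
[ 0.5404 -0.2652  0.0986  0.0984 -1.1425] [ 0.5323 -0.3271 -0.0038] 88.86795221550268 [ 0.457  -1.9026 -0.0299] 7.9
top (0.5409673452377319, -0.2658482491970062, (0.09272320568561554, 0.08977048099040985), -1.107635498046875)
```

The plaque is now aligned (yaw -1.1°) at (0.540, -0.265). I'll push on to y ≈ -0.005 and slow down at the end.

>>> step_arm([
  [0,0.016,0,0,0,0],
  [0,0.032,0,0,0,0],
  [0,0.048,0,0,0,0],
  [0,0.064,0,0,0,0],
  [0,0.08,0,0,0,0],
])

```text
clock: 8.42
tcp_pos: [0.5324, -0.2791, -0.0037]
orientation: [2.243, 2.199, 0.0]
contact_force: [-0.1, -1.0, 0.2]
grip_width: 0.0511
gripper_force: 0.7
```

>>> step_arm([
  [0,0.016,0,0,0,0],
  [0,0.032,0,0,0,0],
  [0,0.048,0,0,0,0],
  [0,0.064,0,0,0,0],
  [0,0.08,0,0,0,0],
])

```text
clock: 8.83
tcp_pos: [0.5323, -0.2312, -0.0037]
orientation: [2.243, 2.199, 0.0]
contact_force: [0.5, -0.9, 1.0]
grip_width: 0.0511
gripper_force: 0.8
```

>>> step_arm([
  [0,0.016,0,0,0,0],
  [0,0.032,0,0,0,0],
  [0,0.048,0,0,0,0],
  [0,0.064,0,0,0,0],
  [0,0.08,0,0,0,0],
])

```text
clock: 9.25
tcp_pos: [0.5322, -0.1832, -0.0038]
orientation: [2.243, 2.199, 0.0]
contact_force: [0.6, -1.8, 1.9]
grip_width: 0.0515
gripper_force: 0.8
```

>>> step_arm([
  [0,0.016,0,0,0,0],
  [0,0.032,0,0,0,0],
  [0,0.048,0,0,0,0],
  [0,0.064,0,0,0,0],
  [0,0.08,0,0,0,0],
])

```text
clock: 9.67
tcp_pos: [0.5322, -0.1351, -0.0038]
orientation: [-2.243, -2.199, 0.0]
contact_force: [0.8, -1.7, 1.5]
grip_width: 0.0513
gripper_force: 0.7
```

>>> step_arm([
  [0,0.016,0,0,0,0],
  [0,0.032,0,0,0,0],
  [0,0.048,0,0,0,0],
  [0,0.062,0,0,0,0],
  [0,0.074,0,0,0,0],
])

```text
clock: 10.08
tcp_pos: [0.5322, -0.0905, -0.0038]
orientation: [-2.242, -2.2, -0.0]
contact_force: [-0.7, -1.2, 0.8]
grip_width: 0.0513
gripper_force: 0.7
```

>>> step_arm([
  [0,0.009,0,0,0,0],
  [0,0.016,0,0,0,0],
  [0,0.022,0,0,0,0],
  [0,0.026,0,0,0,0],
  [0,0.026,0,0,0,0],
])

```text
clock: 10.5
tcp_pos: [0.5322, -0.0755, -0.0038]
orientation: [-2.243, -2.2, -0.0]
contact_force: [-0.2, 0.7, 0.3]
grip_width: 0.0514
gripper_force: 0.0
```

```bash
python3 look.py orange .012 w5
```

```text
[ 0.5403 -0.0136  0.0985  0.0984 -1.1405] [ 0.5322 -0.0755 -0.0038] 88.88913802066826 [-0.1623  0.6737  0.3339] 10.5
top (0.5404685139656067, -0.008107379078865051, (0.07594545185565948, 0.08983562141656876), -1.0826263427734375)
```

```bash
python3 - <<'E'
from h import *
ims=[cv2.imread(f"pics/{n}.png")[:,:,::-1].astype(float) for n in("top0","w2t","w3t","w4t","w5t")]
im=np.mean(ims,0)
g=im.mean(2)
for a,b in((158,164),(172,184),(188,191)):
    p=g[a:b].mean(0); print(a,'cols 258-400:',p[258:400].round().astype(int))
m=(im[:,:,1]-im[:,:,0]>25); m[:185]=0; m[200:]=0; ys,xs=np.nonzero(m); print('green cols',xs.min(),xs.max(),ys.min(),ys.max())
for c in(xs.min(),xs.max()+1): print(w('top',(c-.5,193),.018))
for c in (306,328,350): print(c,w('top',(c,161),.019),w('top',(c,190),.019))
E
```

```text
158 cols 258-400: [148 148 151 156 159 160 160 160 160 160 160 160 160 160 160 160 160 160
 160 160 160 160 160 160 160 160 160 160 160 160 160 160 160 160 160 160
 160 160 160 160 160 160 160 160 160 156 139 105  70  53  52  52  52  52
  52  52  52  52  52  52  52  52  52  52  52  52  52  52  52  52  52  52
  52  52  52  52  52  52  52  52  52  52  52  52  52  52  52  52  51  52
  68 103 137 156 160 160 160 160 160 160 160 160 160 160 160 160 160 160
 160 160 160 160 160 160 160 160 160 160 161 160 160 161 160 160 160 160
 160 160 160 160 160 160 160 160 159 153 146 144 146 147 147 147]
172 cols 258-400: [147 147 150 154 153 145 139 140 141 142 142 142 142 142 142 142 142 142
 142 142 142 142 142 142 142 142 142 142 142 142 142 142 142 142 142 142
 142 142 142 142 142 142 142 144 149 152 141 109  76  86 117 137 142 142
 142 142 142 142 142 142 142 142 142 142 142 142 142 142 142 142 142 142
 142 142 142 142 142 142 142 142 142 142 142 142 142 142 142 140 130 103
  81 101 136 151 147 137 131 129 129 129 129 129 129 129 129 129 129 129
 129 129 129 129 129 129 129 129 129 129 129 129 
[... 161 characters left out ...]
127 127 128 127 127
 127 127 127 127 127 127 127 127 127 127 127 127 127 127 127 127 127 127
 127 128 129 129 129 129 129 126 120 117 117 102  81  90 117 133 135 135
 134 134 135 134 134 134 134 135 135 135 135 136 135 135 135 133 131 130
 130 130 129 130 129 130 129 129 129 130 129 130 130 130 130 130 125 109
  92 101 116 117 116 116 113 111 111 110 110 110 110 109 107 107 107 107
 107 107 107 107 107 107 108 110 110 110 110 110 110 110 110 110 110 110
 109 109 109 109 110 112 114 109 109 124 140 148 150 150 149 149]
green cols 353 389 190 196
[ 0.6464 -0.0658]
[ 0.6444 -0.1662]
306 [0.7364 0.059 ] [0.6569 0.0603]
328 [ 0.7352 -0.0009] [0.6557 0.0005]
350 [ 0.734  -0.0608] [ 0.6546 -0.0592]
```

>>> step_arm([
  [0,0.008,0,0,0,0],
  [0,0.016,0,0,0,0],
  [0,0.024,0,0,0,0],
  [0,0.03,0,0,0,0],
  [0,0.032,0,0,0,0],
])

```text
clock: 11.02
tcp_pos: [0.5322, -0.0557, -0.0038]
orientation: [-2.242, -2.201, -0.001]
contact_force: [-0.1, -0.4, -1.3]
grip_width: 0.0511
gripper_force: 0.3
```

>>> step_arm([
  [0,0,0,0,0,0],
  [0,-0.02,0,0,0,0],
  [0,-0.06,0.05,0,0,0],
  [0,-0.08,0.1,0,0,0],
  [0,-0.08,0.15,0,0,0],
])

```text
clock: 11.43
tcp_pos: [0.5312, -0.11, 0.0868]
orientation: [-2.249, -2.193, 0.004]
contact_force: [0.3, 0.6, -0.5]
grip_width: 0.0513
gripper_force: 0.0
```

>>> step_arm([
  [0,0,0.03,0,0,-0.033],
  [-0.03,0,0.06,0,0,-0.067],
  [-0.06,0.02,0.1,0,0,-0.1],
  [-0.09,0.03,0.1,0,0,-0.133],
  [-0.12,0.04,0.1,0,0,-0.167],
])

```text
clock: 11.85
tcp_pos: [0.4605, -0.0818, 0.1478]
orientation: [2.74, 1.533, 0.004]
contact_force: [0.5, 0.8, 0.0]
grip_width: 0.0514
gripper_force: 0.0
```

>>> step_arm([
  [0,0.02,0,0,0,-0.033],
  [0,0.05,0,0,0,-0.067],
  [0,0.08,0,0,0,-0.1],
  [0,0.11,0,0,0,-0.133],
  [0,0.144,0,0,0,-0.167],
])

```text
clock: 12.27
tcp_pos: [0.4602, 0.0047, 0.1464]
orientation: [3.046, 0.769, 0.0]
contact_force: [-0.1, 0.3, 0.4]
grip_width: 0.0511
gripper_force: 0.0
```

>>> step_arm([
  [0,0,0,0,0,-0.033],
  [0,0,0,0,0,-0.067],
  [0,0,0,0,0,-0.1],
  [0,0,0,0,0,-0.133],
  [0,0,0,0,0,-0.166],
])

```text
clock: 12.68
tcp_pos: [0.4603, 0.0044, 0.1463]
orientation: [3.141, -0.041, 0.0]
contact_force: [-0.4, -1.2, 0.7]
grip_width: 0.051
gripper_force: 0.0
```

>>> step_arm([
  [0,0,0,0,0,0],
  [0,0,0,0,0,0],
  [0,0,0,0,0,0],
])

```text
clock: 12.93
tcp_pos: [0.4603, 0.005, 0.1463]
orientation: [3.141, -0.027, 0.0]
contact_force: [-0.1, -0.4, 0.1]
grip_width: 0.0511
gripper_force: 0.0
```

```bash
python3 look.py orange .012 w6
```

```text
[ 0.5407  0.0063  0.0987  0.0978 -0.9682] [0.4603 0.005  0.1463] -0.9951169508868765 [-0.1149 -0.4251  0.0612] 12.9333
top (0.5583441853523254, 0.003814518451690674, (0.08976737409830093, 0.054522767663002014), -1.105682373046875)
```

View pics/w6.png

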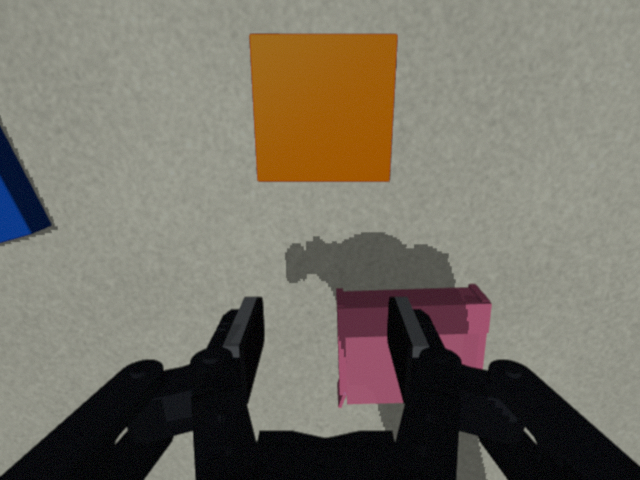

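Orange now sits squarely in front of the black bay at (0.541, 0.006). The pink box at lower right is a decoy bay and stays clear of the fingers. I'll descend behind orange and push it to the mouth.

>>> step_arm([
  [0,0,-0.06,0,0,0],
  [0,0,-0.12,0,0,0],
  [0,0,-0.18,0,0,0],
  [0,0,-0.22,0,0,0],
  [0,0,-0.25,0,0,0],
])

```text
clock: 13.45
tcp_pos: [0.459, 0.0053, -0.006]
orientation: [3.141, -0.029, -0.004]
contact_force: [-0.1, 0.3, -0.4]
grip_width: 0.0514
gripper_force: 0.0
```

>>> step_arm([
  [0,0,0,0,0,0],
  [0.015,0,0,0,0,0],
  [0.03,0,0,0,0,0],
  [0.045,0,0,0,0,0],
  [0.06,0,0,0,0,0],
])

```text
clock: 13.87
tcp_pos: [0.4986, 0.0056, -0.0024]
orientation: [-3.141, 0.031, -0.004]
contact_force: [-1.5, 0.7, 0.3]
grip_width: 0.0515
gripper_force: 0.7
```

>>> step_arm([
  [0.015,0,0,0,0,0],
  [0.028,-0.001,0,0,0,0],
  [0.038,-0.002,0,0,0,0],
  [0.045,-0.002,0,0,0,0],
  [0.045,-0.002,0,0,0,0],
])

```text
clock: 14.28
tcp_pos: [0.5246, 0.0042, -0.0037]
orientation: [-3.141, 0.032, -0.002]
contact_force: [-0.6, -0.0, -0.5]
grip_width: 0.0515
gripper_force: 0.0
```

```bash
python3 look.py orange .012 w7
```

```text
[ 0.5859  0.0047  0.0984  0.0986 -1.1107] [ 0.5246  0.0042 -0.0037] -1.1539600385665612 [-0.6253 -0.0228 -0.4783] 14.2833
top (0.6156772375106812, 0.0027244538068771362, (0.0898497924208641, 0.03285321965813637), -1.1183853149414062)
```

View pics/w7.png

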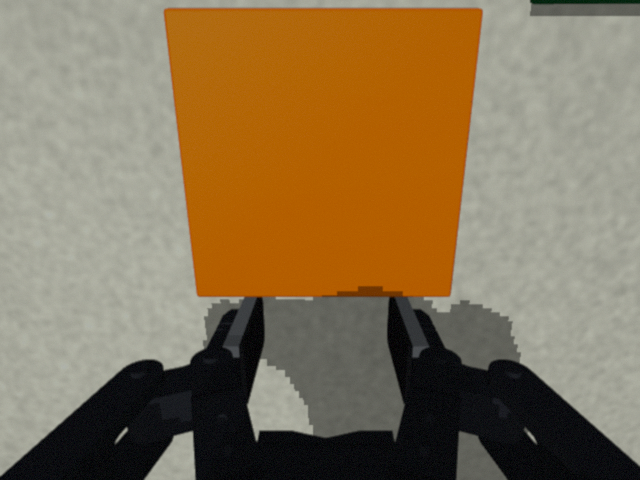

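Orange is at (0.586, 0.005), on the bay axis to within 1 mm. I'll push it in slowly and watch the force.

>>> step_arm([
  [0.01,0,0,0,0,0],
  [0.022,0,0,0,0,0],
  [0.034,-0.001,0,0,0,0],
  [0.046,-0.001,0,0,0,0],
  [0.058,-0.001,0,0,0,0],
])

```text
clock: 14.8
tcp_pos: [0.559, 0.0036, -0.0038]
orientation: [3.141, -0.031, 0.0]
contact_force: [-1.7, 0.7, -0.7]
grip_width: 0.0512
gripper_force: 0.5
```

>>> step_arm([
  [0.012,0,0,0,0,0],
  [0.024,0,0,0,0,0],
  [0.036,-0.001,0,0,0,0],
  [0.048,-0.001,0,0,0,0],
  [0.06,-0.001,0,0,0,0],
])

```text
clock: 15.22
tcp_pos: [0.5947, 0.003, -0.0038]
orientation: [3.141, -0.031, -0.0]
contact_force: [-0.5, -0.5, 0.7]
grip_width: 0.0511
gripper_force: 0.7
```

>>> step_arm([
  [0.008,0,0,0,0,0],
  [0.014,0,0,0,0,0],
  [0.019,0,0,0,0,0],
  [0.024,-0.001,0,0,0,0],
  [0.029,-0.001,0,0,0,0],
])

```text
clock: 15.63
tcp_pos: [0.6115, 0.0024, -0.0038]
orientation: [3.141, -0.031, -0.0]
contact_force: [-2.0, -0.7, 0.7]
grip_width: 0.0512
gripper_force: 0.5
```

```bash
python3 look.py orange .012 w8; python3 - <<'E'
from h import *
im=cv2.imread('pics/w8.png'); o=r.get_obs(); K,E=wc(o['tcp_pos'],o['orientation'])
m=cv2.inRange(cv2.cvtColor(im,cv2.COLOR_BGR2HSV),(60,100,30),(90,255,255)); ys,xs=np.nonzero(m); print('green',xs.min(),xs.max(),ys.min(),ys.max())
print(w2([[xs.min(),ys.max()]],.018,K,E),w2([[xs.min(),ys.max()]],0,K,E))
E
```

```text
[ 0.6376  0.0036  0.0984  0.0293 -0.723 ] [ 0.6115  0.0024 -0.0038] -1.136241572769506 [-2.0473 -0.6672  0.6591] 15.6333
max() iterable argument is empty
green 495 639 222 263
[[ 0.6395 -0.0584]] [[ 0.632  -0.0669]]
```

View pics/w8.png

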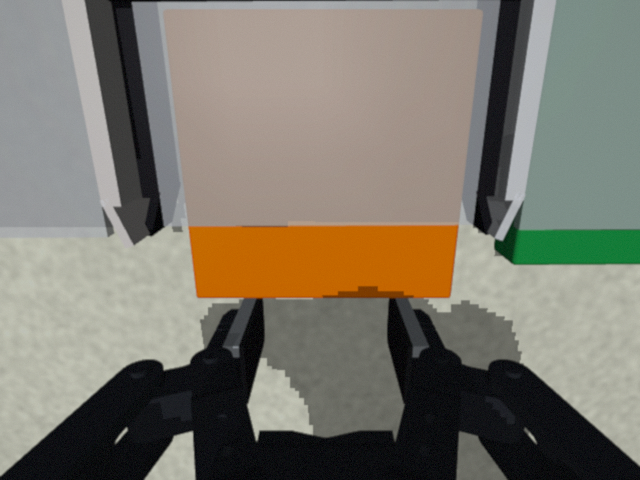

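Orange is in the black bay with about 28 mm still visible. Green's exposed edge (rows 231-263) shows how far home is. I'll push the rest gently until the back stop gives force.

>>> step_arm([
  [0.004,0,0,0,0,0],
  [0.008,0,0,0,0,0],
  [0.012,0,0,0,0,0],
  [0.015,0,0,0,0,0],
  [0.018,0,0,0,0,0],
])

```text
clock: 16.15
tcp_pos: [0.6224, 0.0025, -0.0038]
orientation: [3.141, -0.031, -0.0]
contact_force: [-0.7, -0.4, 0.1]
grip_width: 0.0516
gripper_force: 0.6
```

>>> step_arm([
  [0.002,0,0,0,0,0],
  [0.004,0,0,0,0,0],
  [0.006,0,0,0,0,0],
  [0.008,0,0,0,0,0],
  [0.008,0,0,0,0,0],
])

```text
clock: 16.57
tcp_pos: [0.6274, 0.0025, -0.0038]
orientation: [-3.141, 0.031, -0.001]
contact_force: [0.1, -0.9, -0.2]
grip_width: 0.0514
gripper_force: 0.0
```

>>> step_arm([
  [0.002,0,0,0,0,0],
  [0.004,0,0,0,0,0],
  [0.005,0,0,0,0,0],
  [0.006,0,0,0,0,0],
  [0.006,0,0,0,0,0],
])

```text
clock: 16.98
tcp_pos: [0.6286, 0.0025, -0.0041]
orientation: [3.141, -0.031, -0.007]
contact_force: [-6.4, 0.1, 5.7]
grip_width: 0.0513
gripper_force: 3.4
```

```bash
python3 look.py orange .012 w9; python3 - <<'E'
from h import *
o=r.get_obs(); K,E=wc(o['tcp_pos'],o['orientation']); im=cv2.imread('pics/w9.png')
h=cv2.cvtColor(im,cv2.COLOR_BGR2HSV)
g=cv2.inRange(h,(60,100,30),(90,255,255)); a=cv2.inRange(h,(5,150,100),(18,255,255))
for m,c,z in((g,560,.018),(g,600,.018),(a,280,.012),(a,320,.012)):
    v=np.nonzero(m[:,c])[0]; print(c,v.min(),v.max(),w2([[c,v.max()+.5]],z,K,E))
E
```

```text
[ 0.6459  0.0039  0.0983  0.0114 -1.0564] [ 0.6286  0.0025 -0.0041] -1.1285217690199667 [-6.3589  0.1082  5.7371] 16.9833
max() iterable argument is empty
560 278 306 [[ 0.6381 -0.0846]]
600 277 305 [[ 0.6383 -0.0995]]
280 272 297 [[0.6407 0.0207]]
320 272 298 [[0.64   0.0051]]
```

The back stop is felt (6 N), and orange's rear edge lines up with green's to within the rack tilt, so orange is home. I'll back off and cross high to the far side of blue.

>>> step_arm([
  [-0.02,0,0,0,0,0],
  [-0.05,0,0,0,0,0],
  [-0.05,0,0.07,0,0,0],
  [-0.05,0,0.14,0,0,0],
  [-0.05,0,0.2,0,0,0],
])

```text
clock: 17.5
tcp_pos: [0.6009, 0.0025, 0.1181]
orientation: [-3.141, 0.031, -0.001]
contact_force: [0.7, 0.1, -0.0]
grip_width: 0.0513
gripper_force: 0.0
```

>>> step_arm([
  [-0.013,0.042,0.05,0,0,-0.033],
  [-0.026,0.084,0.05,0,0,-0.067],
  [-0.039,0.126,0.05,0,0,-0.1],
  [-0.052,0.168,0.05,0,0,-0.133],
  [-0.065,0.21,0.05,0,0,-0.167],
])

```text
clock: 17.92
tcp_pos: [0.5619, 0.1298, 0.1469]
orientation: [-3.022, 0.853, -0.003]
contact_force: [0.8, 0.4, 1.1]
grip_width: 0.0509
gripper_force: 0.0
```

>>> step_arm([
  [-0.013,0.042,0,0,0,-0.033],
  [-0.026,0.084,0,0,0,-0.067],
  [-0.039,0.126,0,0,0,-0.1],
  [-0.052,0.168,0,0,0,-0.133],
  [-0.065,0.21,0,0,0,-0.167],
])

```text
clock: 18.33
tcp_pos: [0.5264, 0.2399, 0.1438]
orientation: [2.754, -1.506, -0.01]
contact_force: [0.6, -0.5, -1.2]
grip_width: 0.0519
gripper_force: 0.0
```

>>> step_arm([
  [-0.013,0.042,0,0,0,-0.033],
  [-0.026,0.084,0,0,0,-0.067],
  [-0.039,0.126,0,0,0,-0.1],
  [-0.052,0.168,0,0,0,-0.133],
  [-0.064,0.209,0,0,0,-0.166],
])

```text
clock: 18.75
tcp_pos: [0.4931, 0.3419, 0.1408]
orientation: [2.396, -2.003, -0.025]
contact_force: [2.1, -2.6, -4.1]
grip_width: 0.0516
gripper_force: 0.0
```

>>> step_arm([
  [0,0,0,0,0,0],
  [0,0,0,0,0,0],
  [0,0,0,0,0,0],
])

```text
clock: 19.0
tcp_pos: [0.4925, 0.3403, 0.1378]
orientation: [2.396, -1.991, -0.021]
contact_force: [-0.6, -0.8, 0.7]
grip_width: 0.0511
gripper_force: 0.0
```

```bash
python3 look.py blue .024 w10; python3 -c "
from h import *
print(r.get_obs()['joints'])"
```

```text
[ 0.4933  0.2874  0.098   0.0984 14.456 ] [0.4925 0.3403 0.1378] -79.45828357253143 [-0.621  -0.7727  0.7484] 19.0
top (0.49376678466796875, 0.2826229929924011, (0.09291855990886688, 0.09304403513669968), 14.219748497009277)
[-1.4463  0.765   1.1406  1.8494 -0.7903  1.103  -2.9533]
```

Joint 7 is at its limit, so I'll use the equivalent half-turn grasp by rotating back to tool-x heading +89°.

>>> step_arm([
  [0,0.02,0,0,0,0.037],
  [0,0.04,0,0,0,0.074],
  [-0.014,0.066,0,0,0,0.112],
  [-0.014,0.066,0,0,0,0.149],
  [-0.014,0.066,0,0,0,0.187],
])

```text
clock: 19.52
tcp_pos: [0.4848, 0.38, 0.1403]
orientation: [2.874, -1.21, -0.018]
contact_force: [0.9, -1.0, 0.2]
grip_width: 0.0513
gripper_force: 0.0
```

>>> step_arm([
  [0,0,0,0,0,0.037],
  [0,0,0,0,0,0.074],
  [0,0,0,0,0,0.112],
  [0,0,0,0,0,0.149],
  [0,0,0,0,0,0.187],
])

```text
clock: 19.93
tcp_pos: [0.4855, 0.3787, 0.1409]
orientation: [3.1, -0.329, -0.0]
contact_force: [-0.2, 0.6, -0.9]
grip_width: 0.0514
gripper_force: 0.0
```

>>> step_arm([
  [0,0,0,0,0,0.037],
  [0,0,0,0,0,0.074],
  [0,0,0,0,0,0.112],
  [0,0,0,0,0,0.149],
  [0,0,0,0,0,0.187],
])

```text
clock: 20.35
tcp_pos: [0.4856, 0.3787, 0.1412]
orientation: [3.064, 0.583, 0.017]
contact_force: [-0.7, -0.5, -0.0]
grip_width: 0.0514
gripper_force: 0.0
```

>>> step_arm([
  [0,0,0,0,0,0.037],
  [0,0,0,0,0,0.074],
  [0,0,0,0,0,0.112],
  [0,0,0,0,0,0.149],
  [0,0,0,0,0,0.187],
])

```text
clock: 20.77
tcp_pos: [0.4857, 0.3787, 0.1415]
orientation: [2.766, 1.446, 0.032]
contact_force: [1.1, -0.9, 0.5]
grip_width: 0.0513
gripper_force: 0.0
```

>>> step_arm([
  [0,0,0,0,0,0.037],
  [0,0,0,0,0,0.074],
  [0,0,0,0,0,0.112],
  [0,0,0,0,0,0.149],
  [0,0,0,0,0,0.187],
])

```text
clock: 21.18
tcp_pos: [0.4858, 0.3786, 0.1418]
orientation: [2.231, 2.187, 0.044]
contact_force: [-0.6, 0.3, -0.4]
grip_width: 0.051
gripper_force: 0.0
```

>>> step_arm([
  [0,0,0,0,0,0],
  [0,0,0,0,0,0],
  [0,0,0,0,0,0],
])

```text
clock: 21.43
tcp_pos: [0.4851, 0.3792, 0.1402]
orientation: [2.239, 2.178, 0.04]
contact_force: [1.0, 0.3, -0.7]
grip_width: 0.0513
gripper_force: 0.0
```

```bash
python3 look.py blue .024 w11; python3 -c "
from h import *
print(r.get_obs()['joints'])"
```

```text
[ 0.492   0.2929  0.0987  0.1068 14.3459] [0.4851 0.3792 0.1402] 88.40587926020109 [ 1.0233  0.3065 -0.7346] 21.4333
top (0.4930039048194885, 0.2837918996810913, (0.09386202692985535, 0.09511557221412659), 14.166387557983398)
[-1.0821  0.4828  0.4087  1.8248 -0.2241  0.8556 -0.5975]
```

```bash
cat > turn.py <<'E'
import sys
from h import *
a=np.radians(float(sys.argv[1])); D=np.c_[[np.cos(a),np.sin(a),0],[np.sin(a),-np.cos(a),0],[0,0,-1]]
o=r.get_obs(); print((R.from_matrix(D)*R.from_rotvec(o['orientation']).inv()).as_rotvec()/np.pi,o['tcp_pos'])
E
python3 turn.py 88.9
```

```text
[-0.0012  0.0096  0.002 ] [0.4846 0.3796 0.1394]
```

>>> step_arm([
  [0,0,-0.06,-0.001,0.0096,0.002],
  [0,0,-0.12,-0.001,0.0096,0.002],
  [0,0,-0.18,-0.001,0.0096,0.002],
  [0,0,-0.22,-0.001,0.0096,0.002],
  [0,0,-0.238,-0.001,0.0096,0.002],
])

```text
clock: 21.95
tcp_pos: [0.4821, 0.3784, -0.0078]
orientation: [-2.24, -2.202, 0.01]
contact_force: [-0.4, -0.1, 0.2]
grip_width: 0.0512
gripper_force: 0.0
```

>>> step_arm([
  [0,0,0,0,0,0],
  [0,-0.016,0,0,0,0],
  [0,-0.032,0,0,0,0],
  [0,-0.048,0,0,0,0],
  [0,-0.064,0,0,0,0],
])

```text
clock: 22.37
tcp_pos: [0.4855, 0.341, -0.0024]
orientation: [2.24, 2.202, 0.004]
contact_force: [1.2, 2.4, 1.2]
grip_width: 0.0511
gripper_force: 1.0
```

>>> step_arm([
  [0,-0.016,0,0,0,0],
  [0,-0.032,0,0,0,0],
  [0,-0.048,0,0,0,0],
  [0,-0.064,0,0,0,0],
  [0,-0.08,0,0,0,0],
])

```text
clock: 22.78
tcp_pos: [0.4842, 0.2928, -0.004]
orientation: [-2.239, -2.202, 0.001]
contact_force: [-0.5, 2.9, 2.4]
grip_width: 0.0512
gripper_force: 1.4
```

```bash
python3 look.py blue .024 w12; python3 turn.py 88.9
```

```text
[ 0.4841  0.2705  0.0464  0.0612 -1.8832] [ 0.4842  0.2928 -0.004 ] 89.04851595389515 [-0.4932  2.9216  2.4006] 22.7833
top (0.47934800386428833, 0.22609443962574005, (0.0945030227303505, 0.08878716081380844), -1.08905029296875)
[ 0.0008 -0.0006  0.    ] [ 0.4841  0.2905 -0.0043]
```

>>> step_arm([
  [0,-0.016,0,0,0,0],
  [0,-0.032,0,0,0,0],
  [0,-0.048,0,0,0,0],
  [0,-0.064,0,0,0,0],
  [0,-0.08,0,0,0,0],
])

```text
clock: 23.3
tcp_pos: [0.484, 0.2439, -0.0044]
orientation: [-2.24, -2.203, 0.003]
contact_force: [-0.1, 0.4, -0.4]
grip_width: 0.0515
gripper_force: 0.6
```

>>> step_arm([
  [0,-0.016,0,0,0,0],
  [0,-0.032,0,0,0,0],
  [0,-0.046,0,0,0,0],
  [0,-0.058,0,0,0,0],
  [0,-0.068,0,0,0,0],
])

```text
clock: 23.72
tcp_pos: [0.4842, 0.2036, -0.0042]
orientation: [-2.24, -2.202, 0.002]
contact_force: [-0.9, 2.7, -1.0]
grip_width: 0.0511
gripper_force: 0.6
```

>>> step_arm([
  [0,-0.008,0,0,0,0],
  [0,-0.014,0,0,0,0],
  [0,-0.019,0,0,0,0],
  [0,-0.023,0,0,0,0],
  [0,-0.025,0,0,0,0],
])

```text
clock: 24.13
tcp_pos: [0.4843, 0.1896, -0.0041]
orientation: [-2.239, -2.203, 0.001]
contact_force: [0.2, 0.3, -1.2]
grip_width: 0.051
gripper_force: 0.6
```

```bash
python3 look.py blue .024 w13; python3 - <<'E'
from h import *
t=cv2.imread('pics/w13t.png'); h=cv2.cvtColor(t,cv2.COLOR_BGR2HSV); m=cv2.inRange(h,(105,150,60),(125,255,255)); ys,xs=np.nonzero(m); print(xs.min(),xs.max(),ys.min(),ys.max())
for c in(xs.min(),xs.max()): print(w('top',(c,(ys.min()+ys.max())/2),.024))
E
```

```text
[ 0.4843  0.1691  0.0497  0.0612 -1.874 ] [ 0.4843  0.1896 -0.0041] 89.06264850216515 [ 0.2244  0.3049 -1.1559] 24.1333
top (0.4801534414291382, 0.12620176374912262, (0.08896433562040329, 0.08906383067369461), -0.880340576171875)
266 506 173 272
[0.57   0.1695]
[ 0.5576 -0.4769]
```

Blue is aligned at (0.480, 0.127), in front of the white bay. I'll retreat, lift, and go behind it (minimum-reach region, checking as I go).

>>> step_arm([
  [0,0.02,0,0,0,0],
  [0,0.04,0,0,0,0],
  [0,0.04,0.06,0,0,0],
  [0,0.04,0.12,0,0,0],
  [0,0.04,0.18,0,0,0],
])

```text
clock: 24.65
tcp_pos: [0.4835, 0.2153, 0.1046]
orientation: [-2.237, -2.205, 0.004]
contact_force: [0.5, 1.0, -0.1]
grip_width: 0.0515
gripper_force: 0.0
```

>>> step_arm([
  [0,-0.01,0.04,0,0,-0.033],
  [-0.01,-0.02,0.07,0,0,-0.067],
  [-0.02,-0.03,0.07,0,0,-0.1],
  [-0.03,-0.04,0.07,0,0,-0.133],
  [-0.041,-0.048,0.07,0,0,-0.167],
])

```text
clock: 25.07
tcp_pos: [0.4596, 0.1863, 0.1465]
orientation: [-2.736, -1.542, -0.001]
contact_force: [-0.1, -0.2, 0.2]
grip_width: 0.0511
gripper_force: 0.0
```

>>> step_arm([
  [0,-0.01,0,0,0,-0.033],
  [-0.01,-0.02,0,0,0,-0.067],
  [-0.02,-0.03,0,0,0,-0.1],
  [-0.03,-0.04,0,0,0,-0.133],
  [-0.041,-0.048,0,0,0,-0.167],
])

```text
clock: 25.48
tcp_pos: [0.4349, 0.1572, 0.146]
orientation: [-3.043, -0.779, 0.0]
contact_force: [-0.5, -0.2, -0.8]
grip_width: 0.0515
gripper_force: 0.0
```

>>> step_arm([
  [0,-0.01,0,0,0,-0.033],
  [-0.01,-0.02,0,0,0,-0.067],
  [-0.02,-0.03,0,0,0,-0.1],
  [-0.03,-0.04,0,0,0,-0.133],
  [-0.041,-0.048,0,0,0,-0.166],
])

```text
clock: 25.9
tcp_pos: [0.4104, 0.1284, 0.1461]
orientation: [-3.14, 0.032, 0.0]
contact_force: [-0.8, -0.3, -0.0]
grip_width: 0.0513
gripper_force: 0.0
```

>>> step_arm([
  [0,0,0,0,0,0],
  [0,0,0,0,0,0],
  [0,0,0,0,0,0],
])

```text
clock: 26.15
tcp_pos: [0.411, 0.1285, 0.1461]
orientation: [-3.14, 0.019, -0.001]
contact_force: [-0.6, -0.3, 0.6]
grip_width: 0.0508
gripper_force: 0.0
```

```bash
python3 turn.py -1.1; python3 look.py blue .024 w14; python3 -c "
from h import *
print(r.get_obs()['joints'])"
```

```text
[-0.0004  0.0001 -0.0023] [0.411  0.1285 0.1461]
[ 0.4796  0.1295  0.0986  0.0976 -0.6635] [0.411  0.1285 0.1461] -0.6829675206124812 [-0.5674 -0.3492  0.5614] 26.15
top (0.4801633059978485, 0.12620611488819122, (0.08926168084144592, 0.08879461884498596), -1.06610107421875)
[-1.1724  0.2334  0.8401  2.2326 -0.252   0.7672 -1.7473]
```

>>> step_arm([
  [-0.004,-0.002,-0.06,0,0,-0.0023],
  [-0.004,-0.002,-0.12,0,0,-0.0023],
  [-0.004,-0.002,-0.17,0,0,-0.0023],
  [-0.004,-0.002,-0.17,0,0,-0.0023],
  [-0.004,-0.002,-0.17,0,0,-0.0023],
])

```text
clock: 26.67
tcp_pos: [0.4076, 0.1252, 0.0433]
orientation: [3.14, -0.038, -0.005]
contact_force: [0.6, -0.5, 0.3]
grip_width: 0.0517
gripper_force: 0.0
```

```bash
python3 turn.py -1.1; python3 look.py blue .024 w15; python3 -c "
from h import *
print(r.get_obs()['joints'])"
```

```text
[ 0.0004 -0.001   0.0015] [0.4076 0.1252 0.0433]
[ 0.4797  0.1293  0.0984  0.0985 -0.9191] [0.4076 0.1252 0.0433] -1.3732978624031835 [ 0.5822 -0.4869  0.3315] 26.6667
top (0.4801633059978485, 0.12620611488819122, (0.08926168084144592, 0.08879461884498596), -1.06610107421875)
[-0.9702  0.4438  0.641   2.3012 -0.5282  0.5368 -1.5075]
```

>>> step_arm([
  [0,0,-0.03,0,0,0],
  [0,0,-0.06,0,0,0],
  [0,0,-0.079,0,0,0],
  [0,0,-0.079,0,0,0],
  [0,0,-0.079,0,0,0],
])

```text
clock: 27.18
tcp_pos: [0.4091, 0.1266, -0.0022]
orientation: [-3.139, 0.037, -0.002]
contact_force: [-0.3, -0.5, 0.1]
grip_width: 0.0515
gripper_force: 0.0
```

>>> step_arm([
  [0.012,0,0,0,0,0],
  [0.026,0,0,0,0,0],
  [0.04,0,0,0,0,0],
  [0.055,0,0,0,0,0],
  [0.07,-0.001,0,0,0,0],
])

```text
clock: 27.6
tcp_pos: [0.4511, 0.1257, -0.0032]
orientation: [-3.14, 0.037, 0.001]
contact_force: [-2.4, 0.1, 2.6]
grip_width: 0.0512
gripper_force: 1.3
```

>>> step_arm([
  [0.014,0,0,0,0,0],
  [0.028,0,0,0,0,0],
  [0.042,0,0,0,0,0],
  [0.056,0,0,0,0,0],
  [0.07,-0.002,0,0,0,0],
])

```text
clock: 28.02
tcp_pos: [0.4928, 0.1244, -0.0037]
orientation: [-3.141, 0.037, 0.001]
contact_force: [-1.5, 0.5, 1.0]
grip_width: 0.0514
gripper_force: 1.1
```

>>> step_arm([
  [0.014,0,0,0,0,0],
  [0.028,0,0,0,0,0],
  [0.042,-0.001,0,0,0,0],
  [0.05,-0.001,0,0,0,0],
  [0.055,-0.001,0,0,0,0],
])

```text
clock: 28.43
tcp_pos: [0.5259, 0.1235, -0.0036]
orientation: [-3.141, 0.038, 0.0]
contact_force: [-2.8, 0.3, 3.0]
grip_width: 0.051
gripper_force: 1.4
```

```bash
python3 turn.py -1.1; python3 look.py blue .024 w16
```

```text
[-0.0002 -0.0001  0.0015] [ 0.5259  0.1235 -0.0036]
[ 0.5866  0.1259  0.0982  0.0985 -1.2932] [ 0.5259  0.1235 -0.0036] -1.3707700107127072 [-2.8058  0.2864  3.0481] 28.4333
top (0.5881518125534058, 0.12202470004558563, (0.08933281153440475, 0.08983088284730911), -0.88616943359375)
```

>>> step_arm([
  [0.012,0,0,0,0,0.0015],
  [0.024,0,0,0,0,0.0015],
  [0.036,-0.001,0,0,0,0.0015],
  [0.048,-0.001,0,0,0,0.0015],
  [0.055,-0.001,0,0,0,0.0015],
])

```text
clock: 28.95
tcp_pos: [0.5595, 0.123, -0.0034]
orientation: [-3.141, 0.03, -0.001]
contact_force: [-2.6, -0.0, 2.7]
grip_width: 0.0511
gripper_force: 1.4
```

>>> step_arm([
  [0.012,0,0,0,0,0],
  [0.024,0,0,0,0,0],
  [0.036,-0.001,0,0,0,0],
  [0.044,-0.001,0,0,0,0],
  [0.05,-0.001,0,0,0,0],
])

```text
clock: 29.37
tcp_pos: [0.5888, 0.1223, -0.0035]
orientation: [-3.141, 0.03, 0.001]
contact_force: [-2.4, -0.8, 1.6]
grip_width: 0.0512
gripper_force: 1.4
```

```bash
python3 turn.py -1.1; python3 look.py blue .024 w17
```

```text
[-0.0002 -0.0001 -0.    ] [ 0.5888  0.1223 -0.0035]
[ 0.6278  0.1253  0.0982  0.055  -0.9841] [ 0.5888  0.1223 -0.0035] -1.0948528876987995 [-2.4295 -0.7831  1.5869] 29.3667
top (0.6307916045188904, 0.08345747739076614, (0.01352641824632883, 0.040849171578884125), -0.8861236572265625)
```

View pics/w17.png

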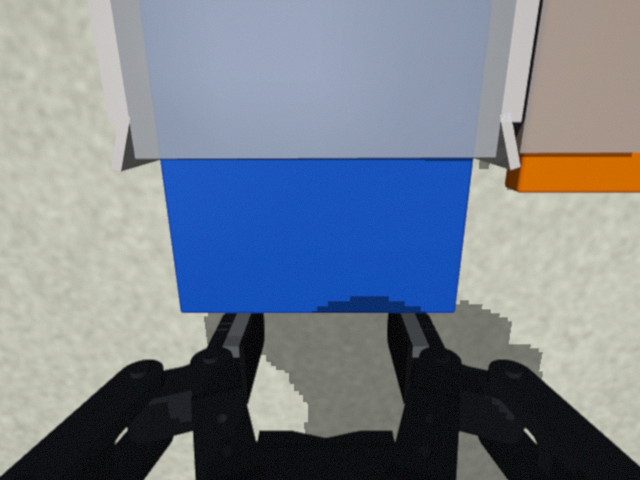

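Blue has entered the white bay, centred between the walls (flares at 125 and 517, plaque 162-473). Orange sits home at right with its edge at row 191. I'll push blue the last 42 mm.

>>> step_arm([
  [0.01,0,0,0,0,0],
  [0.02,0,0,0,0,0],
  [0.03,0,0,0,0,0],
  [0.04,-0.001,0,0,0,0],
  [0.048,-0.001,0,0,0,0],
])

```text
clock: 29.88
tcp_pos: [0.6178, 0.1218, -0.0036]
orientation: [-3.141, 0.03, 0.0]
contact_force: [-1.5, -0.3, -1.1]
grip_width: 0.0514
gripper_force: 0.9
```

>>> step_arm([
  [0.004,0,0,0,0,0],
  [0.008,0,0,0,0,0],
  [0.011,0,0,0,0,0],
  [0.014,0,0,0,0,0],
  [0.017,0,0,0,0,0],
])

```text
clock: 30.3
tcp_pos: [0.627, 0.1218, -0.0036]
orientation: [-3.141, 0.03, 0.001]
contact_force: [-1.9, -0.0, 0.6]
grip_width: 0.051
gripper_force: 1.1
```

>>> step_arm([
  [0.002,0,0,0,0,0],
  [0.004,0,0,0,0,0],
  [0.006,0,0,0,0,0],
  [0.008,0,0,0,0,0],
  [0.008,0,0,0,0,0],
])

```text
clock: 30.72
tcp_pos: [0.6303, 0.1219, -0.0038]
orientation: [-3.14, 0.03, 0.006]
contact_force: [-7.0, 0.5, 5.0]
grip_width: 0.0513
gripper_force: 3.4
```

The stop is felt at the expected position. I'll back off, rise and verify.

>>> step_arm([
  [-0.02,0,0,0,0,0],
  [-0.05,0,0,0,0,0],
  [-0.06,0,0.07,0,0,0],
  [-0.06,0,0.14,0,0,0],
  [-0.06,0,0.2,0,0,0],
])

```text
clock: 31.13
tcp_pos: [0.596, 0.1216, 0.1182]
orientation: [-3.141, 0.031, -0.0]
contact_force: [0.7, 0.2, 0.1]
grip_width: 0.0513
gripper_force: 0.0
```

>>> step_arm([
  [0,-0.06,0.05,0,0,0],
  [0,-0.12,0.1,0,0,0],
  [0,-0.18,0.15,0,0,0],
  [0,-0.21,0.15,0,0,0],
  [0,-0.21,0.15,0,0,0],
])

```text
clock: 31.55
tcp_pos: [0.5978, -0.0129, 0.2109]
orientation: [3.14, -0.045, 0.012]
contact_force: [0.4, -0.8, 0.4]
grip_width: 0.0511
gripper_force: 0.0
```

>>> step_arm([
  [0,0,0,0,0,0],
  [0,0,0,0,0,0],
  [0,0,0,0,0,0],
])

```text
clock: 31.8
tcp_pos: [0.5958, -0.0024, 0.2056]
orientation: [-3.14, 0.026, 0.002]
contact_force: [-0.2, 0.4, 0.5]
grip_width: 0.0512
gripper_force: 0.0
```

```bash
python3 - <<'E'
from h import *
o=r.get_obs(); im=eyes.grab_frame('wrist'); K,E=wc(o['tcp_pos'],o['orientation']); cv2.imwrite('pics/end.png',im[:,:,::-1])
t=eyes.grab_frame('top'); cv2.imwrite('pics/endt.png',t[:,:,::-1]); print(o['tcp_pos'],o['clock'])
h=cv2.cvtColor(im,cv2.COLOR_RGB2HSV)
H=dict(HUE); H['green']=((60,100,30),(90,255,255))
for c,z in(('blue',.024),('orange',.012),('green',.018)):
    m=cv2.morphologyEx(cv2.inRange(h,*map(np.array,H[c])),cv2.MORPH_OPEN,np.ones((3,3)))
    k=max(cv2.findContours(m,cv2.RETR_EXTERNAL,cv2.CHAIN_APPROX_NONE)[0],key=cv2.contourArea)
    x,y,ww,hh=cv2.boundingRect(k); P=w2([[x,y+hh],[x+ww,y+hh]],z,K,E); print(c,(x,y,ww,hh),P.ravel(), 'rack-frame rear', P.mean(0)@[np.cos(.0192),-np.sin(.0192)])
E
```

```text
[ 0.5958 -0.0024  0.2056] 31.8
blue (118, 140, 118, 17) [0.6414 0.176  0.6398 0.0748] rack-frame rear 0.6380512832494324
orange (263, 139, 113, 16) [ 0.6398  0.0535  0.6382 -0.0466] rack-frame rear 0.6388326024281351
green (396, 138, 118, 18) [ 0.6378 -0.0632  0.6361 -0.1658] rack-frame rear 0.6390344984179095
```

View pics/end.png

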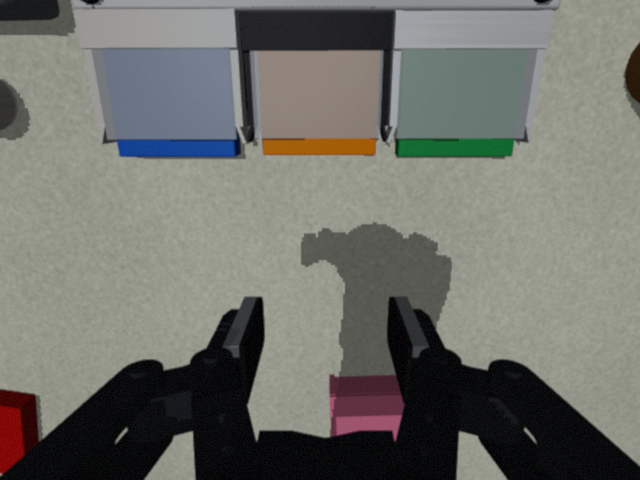

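All three plaques are home: their rear edges sit in line at rows 155-157, within 1 mm in the rack frame. Jar and bottle are undisturbed, and the arm is clear.

```bash
python3 -c "
from bench import r
print(r.hand_in())"
```

```text
the job is handed in; nothing more can be done
None
```

I put the orange plaque in the black low bay and the blue plaque in the white high bay, both against the back stop; green was left in place. I handed the job in at about 32 s, but the hand-in gave no verdict.

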